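# Cover the cockle pans with their own lids

## Task

The pans of cockles are ready to go into the fridge: put each of the four steel lids on the pan it fits, matching shape and size, so that it drops in and lies flat on the rim all round. Set the lids down rather than dropping them, leave the pans where they stand, and do not knock over the paper cup or the pepper pot.

Things in the scene. Friction and masses are not known exactly. Their poses are not given: they have to be found in the camera images.
- oblong_pan: Open steel pan, oblong (rectangular), 130 x 86 mm outside, 55 mm high, wall 3 mm, mouth 124 x 80 mm; holds grey-brown cockles to about 10 mm below the rim. Loose, 0.36 to 0.96 kg. Origin: centre of its underside, z up. x along its long side.
- square_pan: Open steel pan, square, 96 x 96 mm outside, 60 mm high, wall 3 mm, mouth 90 x 90 mm; holds grey-brown cockles to about 10 mm below the rim. Loose, 0.36 to 0.96 kg. Origin: centre of its underside, z up. x and y along its sides.
- large_round_pan: Open steel pan, round, the larger of the two round ones, 116 (diameter) mm outside, 65 mm high, wall 3 mm, mouth 110 (diameter) mm; holds grey-brown cockles to about 10 mm below the rim. Loose, 0.36 to 0.96 kg. Origin: centre of its underside, z up.
- small_round_pan: Open steel pan, round, the smaller of the two round ones, 84 (diameter) mm outside, 60 mm high, wall 3 mm, mouth 78 (diameter) mm; holds grey-brown cockles to about 10 mm below the rim. Loose, 0.36 to 0.96 kg. Origin: centre of its underside, z up.
- oblong_lid: Steel lid, oblong (rectangular), right way up, 0.07 to 0.23 kg. Flange 146 x 102 mm, 8 to 11 mm above the origin; under it a plug 108 x 64 mm (8 mm free each side in the pan). Black bar handle over the centre, 52 mm along x, 13 mm wide, 27 to 42 mm above the origin. Origin: centre of the plug's underside; seated it is 47 mm above the pan's origin. x: long side; fits either way round.
- square_lid: Steel lid, square, right way up, 0.07 to 0.23 kg. Flange 112 x 112 mm, 8 to 11 mm above the origin; under it a plug 74 x 74 mm (8 mm free each side in the pan). Black bar handle over the centre, 52 mm along x, 13 mm wide, 27 to 42 mm above the origin. Origin: centre of the plug's underside; seated it is 52 mm above the pan's origin. x, y: its sides; fits in any quarter turn.
- large_round_lid: Steel lid, round, the larger of the two round ones, right way up, 0.07 to 0.23 kg. Flange 132 (diameter) mm, 8 to 11 mm above the origin; under it a plug 94 (diameter) mm (8 mm free each side in the pan). Black knob on the centre, 26 mm across, 27 to 42 mm above the origin. Origin: centre of the plug's underside; seated it is 57 mm above the pan's origin. Its yaw does not matter.
- small_round_lid: Steel lid, round, the smaller of the two round ones, right way up, 0.07 to 0.23 kg. Flange 100 (diameter) mm, 8 to 11 mm above the origin; under it a plug 62 (diameter) mm (8 mm free each side in the pan). Black knob on the centre, 26 mm across, 27 to 42 mm above the origin. Origin: centre of the plug's underside; seated it is 52 mm above the pan's origin. Its yaw does not matter.
- paper_cup: White paper cup standing among the pans, 58 mm across the top and 74 mm high, 60 g; not to be knocked over. Origin: centre of its underside, z up.
- pepper_pot: Small glass pepper pot with a steel cap standing among the pans, 46 mm across and 77 mm high, 140 g; not to be knocked over. Origin: centre of its underside, z up.

How it is judged:
At the end, for the whole second after the job is handed in: Each of the four lids is seated on its own pan: centres within 13 mm horizontally, the lid's height within 3 mm of its seated height, lid and pan level within 0.06 rad, the oblong and square lids turned in line with their pans within 0.3 rad, and lids and pans at rest (horizontal distance between oblong_lid and oblong_pan below 0.013 m and z of oblong_lid in the frame of oblong_pan between 0.044 and 0.05 m and angle between each of oblong_lid, oblong_pan, square_lid, square_pan, large_round_lid, large_round_pan, small_round_lid, small_round_pan's own z axis and vertical below 0.06 rad and linear speed of each of oblong_lid, oblong_pan, square_lid, square_pan, large_round_lid, large_round_pan, small_round_lid, small_round_pan below 0.02 m/s and horizontal distance between square_lid and square_pan below 0.013 m and z of square_lid in the frame of square_pan between 0.049 and 0.055 m and horizontal distance between large_round_lid and large_round_pan below 0.013 m and z of large_round_lid in the frame of large_round_pan between 0.054 and 0.06 m and horizontal distance between small_round_lid and small_round_pan below 0.013 m and z of small_round_lid in the frame of small_round_pan between 0.049 and 0.055 m and angle between the x axis of oblong_lid and the x axis of oblong_pan, either way round below 0.3 rad and (angle between the x axis of square_lid and the x axis of square_pan, either way round below 0.3 rad or angle between the x axis of square_lid and the y axis of square_pan, either way round below 0.3 rad)); the robot touches nothing.
It fails at once if the paper cup or the pepper pot is knocked over (angle between any of paper_cup, pepper_pot's own z axis and vertical above 0.6 rad).
It fails at once if a pan is shoved more than 40 mm from its place (distance of any of oblong_pan, square_pan, large_round_pan, small_round_pan from where it was at the start of the episode above 0.04 m).
It fails at once if a lid is dropped or thrown (faster than 0.7 m/s while out of the fingers) ((contact force between the fingers and oblong_lid below 0.02 N and linear speed of oblong_lid above 0.7 m/s) or (contact force between the fingers and square_lid below 0.02 N and linear speed of square_lid above 0.7 m/s) or (contact force between the fingers and large_round_lid below 0.02 N and linear speed of large_round_lid above 0.7 m/s) or (contact force between the fingers and small_round_lid below 0.02 N and linear speed of small_round_lid above 0.7 m/s)).
It also fails if it takes over 109 s, if anything falls off the work surface, if the arm or the gripper's body presses on something with over 40 N, if the wrist force passes 120 N, or if a joint passes its speed limit or range.

## Robot

A 7-joint arm with a two-finger parallel gripper is mounted at the origin on the work surface. World frame = base frame: x ahead of the robot, y to its left, z up, the work surface at z = 0. Lengths are in m, angles in rad, forces in N, time in s.
With the tool pointing down it reaches from about 0.4 to 0.875 m from the base axis. Payload 19.3 kg.
Tool frame: the origin (TCP) lies at the very end of the fingers, on their centre line; the grasp point (between the pads) lies 19 mm behind it; z points along the fingers, y is the line along which they close (so a half turn about z gives the same grasp; the last joint's range is limited). The gripper opens to 85 mm and grips with 20 to 120 N. Pads are 22 mm wide; open, the fingers measure 114 mm over their backs; the gripper's body (76 mm by 85 mm) begins 54 mm behind the grasp point. The pads swing forward as they close: fully open they stand 13 mm farther back than shut.
Start: joints at [1.203, 0.521, -0.036, 1.599, 0.021, 1.021, -0.113], TCP at [0.183, -0.597, 0.231] pointing down, gripper open.
Joint ranges: [-2.91, 2.91], [-0.3, 2.13], [-1.5, 1.42], [0.17, 2.43], [-1.26, 4.41], [0.16, 1.93], [-2.52, 2.52]. Speed limits (rad/s): [1.89, 1.89, 2.39, 2.39, 3.01, 3.01, 3.01].

## Interface

Orientations are given as a unit quaternion [x, y, z, w].
In Python, from workcell import robot, optics, order gives the robot as it stands. The module is installed in compiled form; this text tells all that it offers.
- The arm moves only by the tool servo_tool, never from a script. Its argument "commands" is a list of rows, each a list of 6 numbers: the shift along the tool's x, y, z each as a share of 15 cm, from -1 to 1, then the turn, a rotation vector about the tool's x, y, z each as a share of 30 degrees, from -1 to 1. In form: [[dx, dy, dz, wx, wy, wz], ...]. A call has 1 to 10 rows; each row is the pose to reach, as a shift and turn from the pose commanded when the call began, along the tool's axes at that moment; what a row does not reach only later rows make up. A row lasts 1/10 s, in which the tool goes at most 50 mm and 8.59 degrees, less where a joint would pass 70% of its speed; a pose out of reach is approached as far as the arm can. A call with a number of a shift or a turn outside -1 to 1 is refused whole. A call with a gripper value outside its range is refused whole. "hand" is the opening, from 0 (shut) to 1 (fully open), set as the call begins (left out, the last holds). The fingers move at their own pace and stop on an object; the grip force is fixed at half the most. Time passes only in rows, so rows that repeat a pose let the fingers close. It gives the time, the measured TCP pose, the force, the opening and the grip force at its end, in the units of the state.
- robot.state(): the state, without advancing time (a new reading comes with each control period).
- optics.camera(name): name is "side" or "top"; returns (picture, depth): 480x640x3 uint8, blue, green, red; 480x640 float32, m along the optical axis (not along the pixel's ray), 0 where there is no reading.
- optics.get_calibration(name): a dict with "fov_y" (degrees; the focal length in pixels is half the picture's height over the tangent of half this angle, whatever the lens; pixels are square), "cx", "cy" (the principal point, pixels), "world_from_camera" (4x4, takes a point from camera to world coordinates). Camera axes: x right, y down, z forward; pixel columns grow to the right and rows downward; lengths in m; the calibration is good to about 2 mm. A picture is of the moment at which its call begins. get_calibration takes no time and is no camera call.
- order.finish_job(): hands the job in; it is judged then, once.
The state is a dict: "time_s": time; "q": joint angles; "qvel": joint speeds; "effort": joint torques, N m; "tool_pos": TCP position; "tool_rot": TCP orientation; "ft_force": force on the tool from outside, world axes, zero at the start; "wrist_torque": the same for the moment, N m; "opening": opening from 0.0 (shut) to 1.0 (fully open); "gripper_force": force on a finger pad.
Only numpy, scipy, OpenCV 4.12 (cv2) and the standard library are available. Lean on these libraries where they do the work, as an engineer would, in place of code of your own. Each camera call takes 0.05 s, during which the arm holds its last target. There are 200 camera calls.

## Working session

There is one attempt and no reset: what is moved stays moved. The work goes in short steps, Python scripts to look and compute and a tool call to move; the robot and the scene stay as the last step left them, time stands still between calls to the robot, and variables do not carry over. Pictures are saved under pics/ and viewed, at most 14 in all, crops included, and the job is handed in when it is done.

Besides the shell and the picture viewer there is one more tool, called by a JSON object that holds its "op" and its "data". servo_tool: Moves the arm, as the interface text tells. Shift numbers are shares of 15 cm and turn numbers shares of 30 degrees, none past 1 either way. Its arguments: {"type":"object","properties":{"commands":{"type":"array"},"hand":{"type":"number"}},"required":["commands"]}

```bash
mkdir -p pics; cat > h.py <<'E'
import numpy as np, cv2
from workcell import robot, optics, order
def grab(n):
    p,d=optics.camera(n); np.savez(f'{n}.npz',p=p,d=d); return p,d
def load(n):
    z=np.load(f'{n}.npz'); return z['p'],z['d']
def cal(n):
    c=optics.get_calibration(n); f=240/np.tan(np.radians(c['fov_y'])/2); return f,c['cx'],c['cy'],np.array(c['world_from_camera'])
def cloud(n,d):
    f,cx,cy,T=cal(n); v,u=np.mgrid[:480,:640]
    P=np.stack([(u-cx)/f*d,(v-cy)/f*d,d],-1); return P@T[:3,:3].T+T[:3,3]
def ray(n,u,v,z):
    f,cx,cy,T=cal(n); r=T[:3,:3]@np.array([(u-cx)/f,(v-cy)/f,1]); return T[:3,3]+r*(z-T[2,3])/r[2]
E
python3 - <<'E'
from h import *
for n in('top','side'):
    p,d=grab(n); cv2.imwrite(f'pics/{n}0.png',p); print(n,cal(n),(d>0).mean())
print(robot.state())
E
```

```text
top (np.float64(580.065371971726), 323.59276916589187, 241.64297451179633, array([[ 0.0106266 , -0.99173531,  0.12785986,  0.39813447],
       [-0.99993446, -0.00999438,  0.00558518,  0.00231697],
       [-0.00426114, -0.12791083, -0.99177652,  1.28831115],
       [ 0.        ,  0.        ,  0.        ,  1.        ]])) 0.9959895833333333
side (np.float64(496.14281066860036), 328.1994068625767, 234.17633473483397, array([[-0.98888584, -0.07161857,  0.13029037,  0.4170366 ],
       [-0.148643  ,  0.49493738, -0.85612046,  0.87345358],
       [-0.00317145, -0.86597215, -0.50008217,  0.52742659],
       [ 0.        ,  0.        ,  0.        ,  1.        ]])) 0.9959765625
{'time_s': 0.1, 'q': array([ 1.20278219,  0.52197071, -0.03629576,  1.59989663,  0.02120606,
        1.02105375, -0.11278791]), 'qvel': array([ 0.00255328, -0.00125078,  0.0005907 , -0.00096801,  0.00066006,
       -0.00101887, -0.00145443]), 'effort': array([ 7.07002881e-03, -9.28479910e+01,  1.98618606e+00, -3.70532191e+01,
        1.84354495e-02,  5.28543562e-03,  1.36909180e-04]), 'tool_pos': array([ 0.18327031, -0.59725359,  0.23079294]), 'tool_rot': array([ 9.88935496e-01,  1.48345416e-01, -1.10902761e-04, -4.58518678e-04]), 'ft_force': array([ 0.71344305,  0.01134566, -0.37353028]), 'wrist_torque': array([-0.02431346,  0.01080787,  0.01434482]), 'gripper_force': 0.0, 'opening': 0.99852693827646}
```

View pics/top0.png

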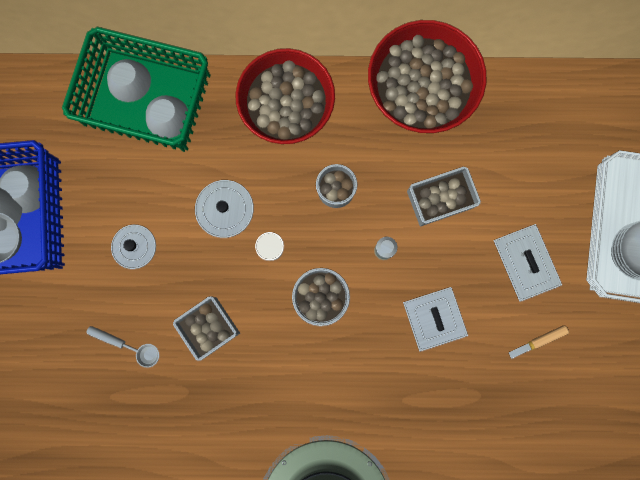

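View pics/side0.png

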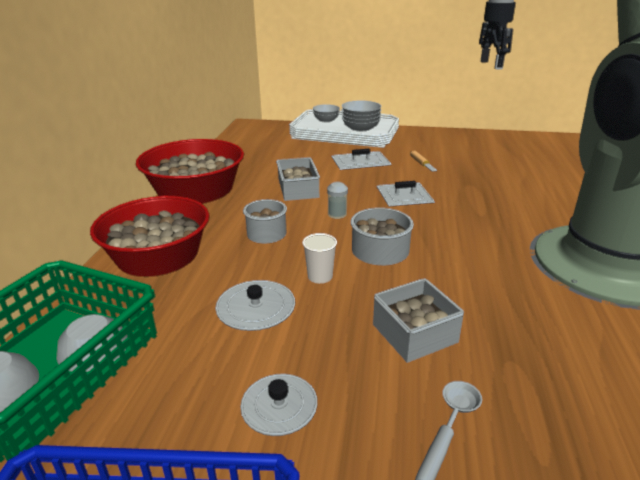

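Top view: pans are oblong (444,194), square (206,328), large round (320,296) and small round (336,185). Lids are oblong (527,262), square (436,318), large round (223,207) and small round (132,246). The cup is at (269,246) and the pepper pot at (386,247). The side view agrees, with all lids lying upright on the table.

```bash
cat > m.py <<'E'
from h import *
S=dict(oblong_pan=(444,194),square_pan=(206,328),large_round_pan=(320,296),small_round_pan=(336,185),
 oblong_lid=(527,262),square_lid=(436,318),large_round_lid=(223,207),small_round_lid=(132,246),paper_cup=(269,246),pepper_pot=(386,247))
def shape(xy,rnd):
    q=(xy*1000).astype(np.float32)
    if rnd:
        A=np.c_[2*q,np.ones(len(q))]; h=cv2.convexHull(q)[:,0]; (c,r)=cv2.minEnclosingCircle(h); return np.round(c,1),round(2*r,1)
    c,s,a=cv2.minAreaRect(q)
    b=cv2.boxPoints((c,s,a)); e=[b[1]-b[0],b[2]-b[1]]; l=max(e,key=np.linalg.norm); return np.round(c,1),np.round(s,1),'long-axis deg',round(float(np.degrees(np.arctan2(l[1],l[0])))%180,1)
if __name__=='__main__':
  Ct=cloud('top',load('top')[1]); Cs=cloud('side',load('side')[1]); pt=load('top')[0]; ps=load('side')[0]
  for n,(u,v) in S.items():
    rnd='oblong' not in n and 'square' not in n
    X0=Ct[v,u]
    print(n)
    for nm,C,p in(('top',Ct,pt),('side',Cs,ps)):
        near=(np.hypot(C[...,0]-X0[0],C[...,1]-X0[1])<.095)
        z=C[...,2]
        m=(near&(z>.005)).astype(np.uint8)
        k,L,st,ce=cv2.connectedComponentsWithStats(m)
        # component nearest the seed
        i=min(range(1,k),key=lambda i: 9 if st[i,4]<40 else np.min(np.hypot(*(C[L==i][:,:2]-X0[:2]).T)))
        P=C[L==i]; zt=np.percentile(P[:,2],98)
        if 'lid' in n:
            H=P[P[:,2]>zt-.008]; F=P[(P[:,2]<.016)]
            print('  ',nm,'ztop',round(zt,4),'zfl',round(np.median(F[:,2]),4),'handle',shape(H[:,:2],rnd),'flange',shape(P[:,:2],rnd))
        else:
            H=P[P[:,2]>zt-.005]; print('  ',nm,'ztop',round(zt,4),shape(H[:,:2],rnd))
E
python3 m.py
```

```text
oblong_pan
   top ztop 0.0577 (array([ 663. , -251.4]), array([ 92.3, 137.2]), 'long-axis deg', 109.8)
   side ztop 0.0558 (array([ 664.6, -247. ]), array([ 92.4, 138.5]), 'long-axis deg', 109.9)
square_pan
   top ztop 0.0624 (array([371.7, 257.9]), array([101.9, 102.3]), 'long-axis deg', 125.6)
   side ztop 0.061 (array([373.5, 261.5]), array([103.4, 103.5]), 'long-axis deg', 125.2)
large_round_pan
   top ztop 0.0674 (array([440.5,  14.6]), 121.8)
   side ztop 0.0655 (array([442.5,  18.7]), 124.0)
small_round_pan
   top ztop 0.0631 (array([682.9, -16.6]), 90.1)
   side ztop 0.0608 (array([684.9, -12.1]), 91.2)
oblong_lid
   top ztop 0.0421 zfl 0.0111 handle (array([ 521.8, -439.6]), array([51.7, 13.8]), 'long-axis deg', 22.2) flange (array([ 521.4, -442.3]), array([149.7, 107.4]), 'long-axis deg', 20.9)
   side ztop 0.0414 zfl 0.011 handle (array([ 523.7, -434.6]), array([50.6, 14.2]), 'long-axis deg', 22.0) flange (array([ 524.8, -438.4]), array([148.8, 114.1]), 'long-axis deg', 21.2)
square_lid
   top ztop 0.0422 zfl 0.0108 handle (array([ 396.3, -235.1]), array([52.1, 13.4]), 'lo
[... 263 characters left out ...]
 'long-axis deg', 108.1)
large_round_lid
   top ztop 0.0411 zfl 0.0109 handle (array([635.7, 233.6]), 25.5) flange (array([638.2, 234.3]), 136.7)
   side ztop 0.0424 zfl 0.0117 handle (array([638. , 238.5]), 27.7) flange (array([637.3, 237.8]), 133.6)
small_round_lid
   top ztop 0.0425 zfl 0.0108 handle (array([548. , 432.2]), 26.1) flange (array([548.8, 432.2]), 101.4)
   side ztop 0.043 zfl 0.0119 handle (array([549.3, 435.5]), 28.0) flange (array([550.1, 436. ]), 102.0)
paper_cup
   top ztop 0.0782 (array([544.9, 124.1]), 60.2)
   side ztop 0.0753 (array([547.5, 127.7]), 63.3)
pepper_pot
   top ztop 0.0793 (array([ 546.6, -124.5]), 35.9)
   side ztop 0.0767 (array([ 547.7, -117.4]), 37.2)
```

```bash
cat > plan.py <<'E'
# usage: plan(start or None, waypoints[(x,y,z mm,yaw deg,mm_per_row)])
from h import *
from scipy.spatial.transform import Rotation as R
def now():
    s=robot.state(); M=R.from_quat(s['tool_rot']).as_matrix()
    return np.array([*(1000*np.array(s['tool_pos'])),np.degrees(np.arctan2(M[1,0],M[0,0]))]),M[:,2]
def plan(wps,start=None):
    p,zax=now(); p=p if start is None else np.array(start,float)
    print('from',np.round(p,1),'zaxis',np.round(zax,4))
    for x,y,z,yaw,v in wps:
        t=np.array([x,y,z,yaw],float)
        while True:
            d=t-p; c,s=np.cos(np.radians(p[3])),np.sin(np.radians(p[3]))
            L=np.array([c*d[0]+s*d[1],s*d[0]-c*d[1],-d[2],-d[3]])/np.array([150,150,150,30])
            n=max(np.linalg.norm(d[:3])/v,abs(d[3])/8,1)
            f=min(1,1/max(1e-9,abs(L).max()),10/n); k=int(np.ceil(n*f-1e-6)); L=np.round(L*f,3)
            print(k,'rows x',L.tolist(),'step',np.round(L/k,3).tolist())
            m=L*np.array([150,150,150,30])
            p=p+np.array([c*m[0]+s*m[1],s*m[0]-c*m[1],-m[2],-m[3]])
            if f==1: break
        print('  ->',np.round(p,1))
E
python3 -c "
from plan import *
plan([(397,-233,90,18.5,45),(397,-233,17,18.5,25)])"
```

```text
from [ 183.3 -597.3  230.8   17.1] zaxis [-4.e-04  9.e-04 -1.e+00]
5 rows x [1.0, -0.917, 0.452, -0.023] step [0.2, -0.183, 0.09, -0.005]
5 rows x [1.0, -0.896, 0.448, -0.023] step [0.2, -0.179, 0.09, -0.005]
1 rows x [0.087, -0.076, 0.039, -0.002] step [0.087, -0.076, 0.039, -0.002]
  -> [ 397.  -233.1   89.9   18.5]
3 rows x [0.0, -0.0, 0.486, 0.0] step [0.0, -0.0, 0.162, 0.0]
  -> [ 397.  -233.1   17.    18.5]
```

{"op": "servo_tool", "data": {"commands": [[0.2,-0.183,0.09,0,0,-0.005],[0.4,-0.367,0.18,0,0,-0.009],[0.6,-0.55,0.271,0,0,-0.014],[0.8,-0.734,0.362,0,0,-0.02],[1,-0.917,0.452,0,0,-0.023],[1,-0.917,0.452,0,0,-0.023]], "hand": 0.6}}

```text
time_s: 0.7
tool_pos: [0.2887, -0.4171, 0.1621]
tool_rot: [0.988, 0.157, -0.0, -0.002]
ft_force: [-0.9, -1.1, 1.2]
opening: 0.6
gripper_force: 0.0
```

{"op": "servo_tool", "data": {"commands": [[0.2,-0.18,0.09,0,0,-0.005],[0.4,-0.36,0.18,0,0,-0.009],[0.6,-0.54,0.27,0,0,-0.014],[0.8,-0.717,0.36,0,0,-0.02],[1,-0.896,0.448,0,0,-0.023],[1,-0.896,0.448,0,0,-0.023]]}}

```text
time_s: 1.3
tool_pos: [0.3903, -0.2436, 0.095]
tool_rot: [0.987, 0.164, -0.0, -0.001]
ft_force: [0.4, -1.4, 1.0]
opening: 0.602
gripper_force: 0.0
```

{"op": "servo_tool", "data": {"commands": [[0.087,-0.076,0.039,0,0,-0.002],[0.087,-0.076,0.039,0,0,-0.002],[0.087,-0.076,0.039,0,0,-0.002]]}}

```text
time_s: 1.6
tool_pos: [0.3967, -0.2338, 0.0905]
tool_rot: [0.987, 0.161, -0.0, -0.0]
ft_force: [-0.5, -0.5, -0.9]
opening: 0.598
gripper_force: 0.0
```

```bash
python3 -c "
from plan import *
print(robot.state()['q'])
p,d=grab('top'); cv2.imwrite('pics/a.png',cv2.resize(p[200:400,330:600],None,fx=2,fy=2))
plan([(397,-233,17,18.5,25)])"
```

```text
[ 0.47219708  0.49613675 -0.08822151  2.13411573  0.08577547  0.51495942
 -0.92786489]
from [ 396.7 -234.1   90.6   18.5] zaxis [-2.e-04 -3.e-04 -1.e+00]
3 rows x [0.004, -0.006, 0.491, -0.001] step [0.001, -0.002, 0.164, -0.0]
  -> [ 397.  -233.1   17.    18.5]
```

View pics/a.png

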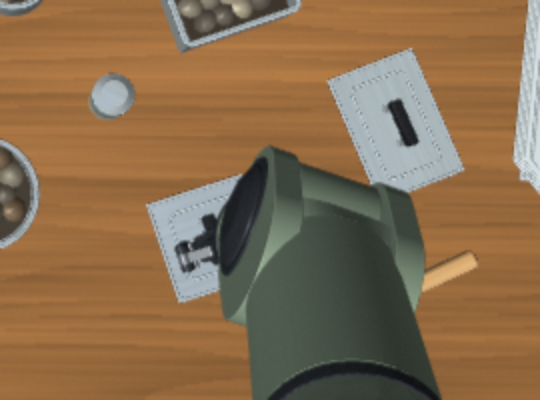

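The arm hides most of the square lid (left centre, flange corner near (150,205)), and the fingers stand over its centre. I'll go down and grip.

{"op": "servo_tool", "data": {"commands": [[0,0,0.16,0,0,0],[0,0,0.32,0,0,0],[0,0,0.42,0,0,0],[0,0,0.486,0,0,0],[0,0,0.486,0,0,0],[0,0,0.486,0,0,0]]}}

```text
time_s: 2.25
tool_pos: [0.397, -0.2338, 0.018]
tool_rot: [0.987, 0.16, 0.0, 0.0]
ft_force: [-0.8, -0.2, -0.0]
opening: 0.601
gripper_force: 0.0
```

{"op": "servo_tool", "data": {"commands": [[0,0,0,0,0,0],[0,0,0,0,0,0],[0,0,0,0,0,0],[0,0,0,0,0,0],[0,0,0,0,0,0],[0,0,0,0,0,0],[0,0,0,0,0,0]], "hand": 0}}

```text
time_s: 2.95
tool_pos: [0.3973, -0.2335, 0.0182]
tool_rot: [0.987, 0.161, 0.0, 0.0]
ft_force: [-1.9, 0.8, 12.6]
opening: 0.133
gripper_force: 58.7
```

{"op": "servo_tool", "data": {"commands": [[0,0,-0.1,0,0,0],[0,0,-0.25,0,0,0],[0,0,-0.4,0,0,0],[0,0,-0.6,0,0,0],[0,0,-0.75,0,0,0],[0,0,-0.8,0,0,0],[0,0,-0.8,0,0,0]]}}

```text
time_s: 3.65
tool_pos: [0.3974, -0.2335, 0.1383]
tool_rot: [0.987, 0.161, 0.001, 0.001]
ft_force: [0.2, 0.5, -1.3]
opening: 0.136
gripper_force: 59.2
```

```bash
cat > look.py <<'E'
from plan import *; import sys
n=sys.argv[1]; s=robot.state(); p,d=grab('side'); T=s['tool_pos']
f,cx,cy,W=cal('side'); c=W[:3,:3].T@(np.array(T)-W[:3,3]); u,v=int(f*c[0]/c[2]+cx),int(f*c[1]/c[2]+cy)
a,b=max(v-90,0),max(u-110,0); cv2.imwrite(f'pics/{n}.png',cv2.resize(p[a:a+180,b:b+220],None,fx=2,fy=2))
# flange of the held lid: bright low-saturation points near TCP in xy, below TCP+15 mm
C=cloud('side',d); hsv=cv2.cvtColor(p,cv2.COLOR_BGR2HSV)
m=(np.hypot(C[...,0]-T[0],C[...,1]-T[1])<.085)&(abs(C[...,2]-T[2])<.017)&(hsv[...,1]<40)&(hsv[...,2]>110)
P=C[m]; print('pts',len(P),'tcp',np.round(np.array(T)*1000,1),'opening',s['opening'],'F',s['gripper_force'])
A=np.c_[P[:,:2]-T[:2],np.ones(len(P))]; k=np.linalg.lstsq(A,P[:,2]-T[2],rcond=None)[0]; print('slope',k[:2],'zoff mm',k[2]*1000)
print(shape(P[:,:2],'r' in sys.argv[2:])) 
E
sed -i '1a from m import shape' look.py
python3 look.py b; python3 -c "
from plan import *
plan([(372.6,259.7,135,35.4,30)],[397,-233.1,137,18.5])
plan([(397,-60,137,25,30),(372.6,259.7,135,35.4,30)],[397,-233.1,137,18.5])"
```

```text
pts 760 tcp [ 397.4 -233.5  138.3] opening 0.13590943852887866 F 59.22629177570343
slope [-0.0005189  -0.00226731] zoff mm -5.991175617353486
(array([ 397.9, -230.5]), array([113.1, 117.8]), 'long-axis deg', 108.6)
from [ 397.  -233.1  137.    18.5] zaxis [ 3.e-04 -2.e-04 -1.e+00]
6 rows x [0.28, -1.0, 0.004, -0.178] step [0.047, -0.167, 0.001, -0.03]
6 rows x [0.384, -1.0, 0.004, -0.183] step [0.064, -0.167, 0.001, -0.03]
6 rows x [0.499, -1.0, 0.005, -0.192] step [0.083, -0.167, 0.001, -0.032]
1 rows x [0.033, -0.053, 0.0, -0.01] step [0.033, -0.053, 0.0, -0.01]
  -> [372.6 259.7 135.   35.4]
from [ 397.  -233.1  137.    18.5] zaxis [ 3.e-04 -2.e-04 -1.e+00]
6 rows x [0.335, -1.0, -0.0, -0.198] step [0.056, -0.167, -0.0, -0.033]
1 rows x [0.041, -0.091, -0.0, -0.019] step [0.041, -0.091, -0.0, -0.019]
  -> [397.  -59.9 137.   25. ]
6 rows x [0.377, -1.0, 0.007, -0.173] step [0.063, -0.167, 0.001, -0.029]
6 rows x [0.465, -0.962, 0.006, -0.173] step [0.078, -0.16, 0.001, -0.029]
  -> [372.5 259.7 135.   35.4]
```

View pics/b.png

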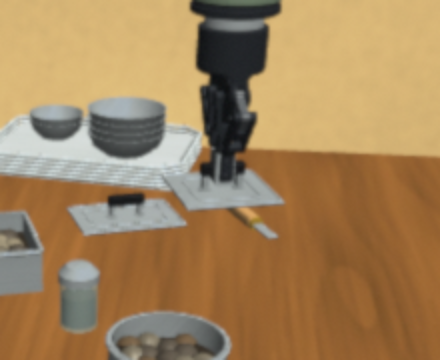

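The side crop shows the square lid held level under the gripper (220,185), so I'll carry it to the square pan.

```bash
python3 -c "
from plan import *
plan([(450,0,138,26,30),(372.8,259,138,35.4,30)],[397,-233.1,138,18.5])"
```

```text
from [ 397.  -233.1  138.    18.5] zaxis [ 3.e-04 -2.e-04 -1.e+00]
6 rows x [0.608, -1.0, -0.0, -0.184] step [0.101, -0.167, -0.0, -0.031]
3 rows x [0.254, -0.339, -0.0, -0.066] step [0.085, -0.113, -0.0, -0.022]
  -> [450.   0. 138.  26.]
6 rows x [0.166, -1.0, -0.0, -0.176] step [0.028, -0.167, -0.0, -0.029]
4 rows x [0.199, -0.762, -0.0, -0.137] step [0.05, -0.19, -0.0, -0.034]
  -> [372.8 259.  138.   35.4]
```

{"op": "servo_tool", "data": {"commands": [[0.05,-0.085,0,0,0,-0.016],[0.15,-0.25,0,0,0,-0.045],[0.25,-0.415,0,0,0,-0.08],[0.355,-0.585,0,0,0,-0.11],[0.455,-0.75,0,0,0,-0.14],[0.56,-0.915,0,0,0,-0.17],[0.608,-1,0,0,0,-0.184]]}}

```text
time_s: 4.4
tool_pos: [0.4359, -0.059, 0.1366]
tool_rot: [0.978, 0.21, -0.001, -0.001]
ft_force: [-0.0, 0.5, -1.5]
opening: 0.137
gripper_force: 59.2
```

{"op": "servo_tool", "data": {"commands": [[0.1,-0.135,0,0,0,-0.026],[0.2,-0.27,0,0,0,-0.052],[0.254,-0.339,0,0,0,-0.066]]}}

```text
time_s: 4.7
tool_pos: [0.4498, 0.0018, 0.1369]
tool_rot: [0.974, 0.226, -0.0, -0.0]
ft_force: [0.2, -0.3, -1.1]
opening: 0.136
gripper_force: 59.2
```

{"op": "servo_tool", "data": {"commands": [[0.02,-0.12,0,0,0,-0.02],[0.05,-0.3,0,0,0,-0.05],[0.08,-0.48,0,0,0,-0.085],[0.11,-0.66,0,0,0,-0.115],[0.14,-0.84,0,0,0,-0.15],[0.166,-1,0,0,0,-0.176]]}}

```text
time_s: 5.3
tool_pos: [0.4059, 0.1463, 0.1371]
tool_rot: [0.963, 0.27, -0.0, 0.0]
ft_force: [0.0, -0.1, -0.7]
opening: 0.135
gripper_force: 59.2
```

{"op": "servo_tool", "data": {"commands": [[0.047,-0.18,0,0,0,-0.032],[0.094,-0.36,0,0,0,-0.065],[0.14,-0.54,0,0,0,-0.097],[0.185,-0.7,0,0,0,-0.127],[0.199,-0.762,0,0,0,-0.137],[0.199,-0.762,0,0,0,-0.137],[0.199,-0.762,0,0,0,-0.137]]}}

```text
time_s: 6.0
tool_pos: [0.373, 0.2575, 0.1372]
tool_rot: [0.953, 0.303, -0.0, 0.0]
ft_force: [-0.6, 0.1, -2.9]
opening: 0.139
gripper_force: 59.2
```

{"op": "servo_tool", "data": {"commands": [[0,0,0.07,0,0,0],[0,0,0.15,0,0,0],[0,0,0.22,0,0,0],[0,0,0.27,0,0,0],[0,0,0.3,0,0,0],[0,0,0.3,0,0,0]]}}

```text
time_s: 6.6
tool_pos: [0.3726, 0.2586, 0.0919]
tool_rot: [0.953, 0.304, -0.001, 0.0]
ft_force: [-0.2, 0.2, 0.2]
opening: 0.14
gripper_force: 59.2
```

```bash
python3 look.py c
```

```text
pts 2826 tcp [372.6 258.6  91.9] opening 0.14048919066376384 F 59.19783353805542
slope [-0.00126786 -0.00146834] zoff mm -6.15331336420031
(array([373.7, 259.9]), array([112.6, 114.8]), 'long-axis deg', 125.6)
```

View pics/c.png

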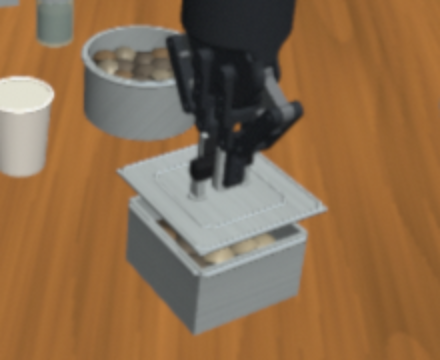

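The lid hovers centred and aligned over the square pan, so I'll lower it, release and rise.

{"op": "servo_tool", "data": {"commands": [[0,0,0.04,0,0,0],[0,0,0.08,0,0,0],[0,0,0.11,0,0,0],[0,0,0.13,0,0,0],[0,0,0.142,0,0,0],[0,0,0.146,0,0,0],[0,0,0.15,0,0,0],[0,0,0.15,0,0,0]]}}

```text
time_s: 7.45
tool_pos: [0.3729, 0.2588, 0.0703]
tool_rot: [0.953, 0.304, 0.0, -0.0]
ft_force: [-1.6, 0.0, 0.6]
opening: 0.137
gripper_force: 59.5
```

{"op": "servo_tool", "data": {"commands": [[0,0,0,0,0,0],[0,0,0,0,0,0],[0,0,0,0,0,0],[0,0,0,0,0,0]], "hand": 0.6}}

```text
time_s: 7.85
tool_pos: [0.3729, 0.2588, 0.0701]
tool_rot: [0.953, 0.304, 0.0, -0.0]
ft_force: [0.8, -0.7, -0.5]
opening: 0.597
gripper_force: 0.0
```

{"op": "servo_tool", "data": {"commands": [[0,0,-0.1,0,0,0],[0,0,-0.25,0,0,0],[0,0,-0.4,0,0,0],[0,0,-0.5,0,0,0],[0,0,-0.5,0,0,0]]}}

```text
time_s: 8.35
tool_pos: [0.3736, 0.2592, 0.1467]
tool_rot: [0.953, 0.304, 0.001, -0.0]
ft_force: [-0.6, 0.5, -0.7]
opening: 0.597
gripper_force: 0.0
```

```bash
python3 -c "
from plan import *
plan([(636.8,236,100,35,45),(636.8,236,17.5,35,25)])"
```

```text
from [373.6 259.2 146.7  35.4] zaxis [ 0.0025  0.0018 -1.    ]
5 rows x [1.0, 0.852, 0.232, 0.009] step [0.2, 0.17, 0.046, 0.002]
2 rows x [0.342, 0.288, 0.079, 0.003] step [0.171, 0.144, 0.04, 0.002]
  -> [636.7 236.  100.   35. ]
4 rows x [0.0, 0.0, 0.55, 0.0] step [0.0, 0.0, 0.138, 0.0]
  -> [636.7 236.   17.5  35. ]
```

{"op": "servo_tool", "data": {"commands": [[0.2,0.17,0.046,0,0,0],[0.4,0.34,0.093,0,0,0],[0.6,0.51,0.14,0,0,0],[0.8,0.68,0.186,0,0,0],[1,0.852,0.232,0,0,0.009],[1,0.852,0.232,0,0,0.009]], "hand": 0.8}}

```text
time_s: 8.95
tool_pos: [0.5726, 0.2393, 0.1078]
tool_rot: [0.954, 0.3, -0.0, 0.001]
ft_force: [-1.6, -0.6, 0.0]
opening: 0.799
gripper_force: 0.0
```

{"op": "servo_tool", "data": {"commands": [[0.17,0.144,0.04,0,0,0],[0.342,0.288,0.079,0,0,0.003],[0.342,0.288,0.079,0,0,0.003],[0.342,0.288,0.079,0,0,0.003],[0.342,0.288,0.079,0,0,0.003]]}}

```text
time_s: 9.45
tool_pos: [0.6348, 0.236, 0.0978]
tool_rot: [0.954, 0.301, -0.001, -0.0]
ft_force: [-0.7, -0.1, -0.1]
opening: 0.799
gripper_force: 0.0
```

```bash
python3 look.py x | head -1; sed -n '/oblong_pan/,$p' /dev/null; python3 -c "
from plan import *
from m import shape
d=load('side')[1]; C=cloud('side',d); m=(np.hypot(C[...,0]-.373,C[...,1]-.26)<.085)&(C[...,2]>.052)&(C[...,2]<.072)
P=C[m]; print('sq lid',len(P),np.median(P[:,2]),shape(P[:,:2],0)); k=np.linalg.lstsq(np.c_[P[:,:2],np.ones(len(P))],P[:,2],rcond=None)[0]; print(k[:2])
plan([(636.8,236,17.5,35,25)])"
```

```text
pts 23 tcp [634.8 236.   97.8] opening 0.7990756584451844 F 0.0
sq lid 3163 0.06368499284937917 (array([373.8, 259.6]), array([113.8, 114.8]), 'long-axis deg', 125.1)
[ 0.00311535 -0.00630205]
from [635.  236.1  98.2  35.1] zaxis [-6.e-04  0.e+00 -1.e+00]
4 rows x [0.01, 0.007, 0.538, 0.003] step [0.002, 0.002, 0.134, 0.001]
  -> [636.8 236.1  17.5  35. ]
```

Square lid is seated flat (flange top at 63.7 mm). Next I'll grip the large round lid.

{"op": "servo_tool", "data": {"commands": [[0.01,0.007,0.14,0,0,0],[0.01,0.007,0.28,0,0,0],[0.01,0.007,0.42,0,0,0],[0.01,0.007,0.5,0,0,0],[0.01,0.007,0.538,0,0,0],[0.01,0.007,0.538,0,0,0],[0.01,0.007,0.538,0,0,0]]}}

```text
time_s: 10.2
tool_pos: [0.6382, 0.2359, 0.0186]
tool_rot: [0.954, 0.301, 0.001, -0.0]
ft_force: [0.3, -0.1, 0.1]
opening: 0.802
gripper_force: 0.0
```

{"op": "servo_tool", "data": {"commands": [[0,0,0,0,0,0],[0,0,0,0,0,0],[0,0,0,0,0,0],[0,0,0,0,0,0],[0,0,0,0,0,0],[0,0,0,0,0,0],[0,0,0,0,0,0]], "hand": 0}}

```text
time_s: 10.9
tool_pos: [0.6381, 0.2357, 0.0184]
tool_rot: [0.954, 0.301, 0.0, -0.0]
ft_force: [-1.3, -1.2, 7.3]
opening: 0.281
gripper_force: 58.4
```

{"op": "servo_tool", "data": {"commands": [[0,0,-0.1,0,0,0],[0,0,-0.25,0,0,0],[0,0,-0.4,0,0,0],[0,0,-0.6,0,0,0],[0,0,-0.75,0,0,0],[0,0,-0.83,0,0,0],[0,0,-0.83,0,0,0],[0,0,-0.83,0,0,0]]}}

```text
time_s: 11.7
tool_pos: [0.6374, 0.2354, 0.1415]
tool_rot: [0.954, 0.301, -0.0, 0.0]
ft_force: [-0.5, 0.3, -3.0]
opening: 0.279
gripper_force: 58.9
```

```bash
python3 look.py d r; python3 -c "
from plan import *
plan([(441,16,140,35,30)])"
```

```text
pts 2606 tcp [637.4 235.4 141.5] opening 0.27942554802527964 F 58.894972801208496
slope [-0.00180797  0.00305142] zoff mm -6.400780254364504
(array([637.2, 236.4]), 134.4)
from [637.2 235.4 141.   35. ] zaxis [-1.5e-03 -7.0e-04 -1.0e+00]
6 rows x [-1.0, 0.234, 0.004, 0.001] step [-0.167, 0.039, 0.001, 0.0]
5 rows x [-0.91, 0.213, 0.003, 0.0] step [-0.182, 0.043, 0.001, 0.0]
  -> [441.1  16.  140.   35. ]
```

View pics/d.png

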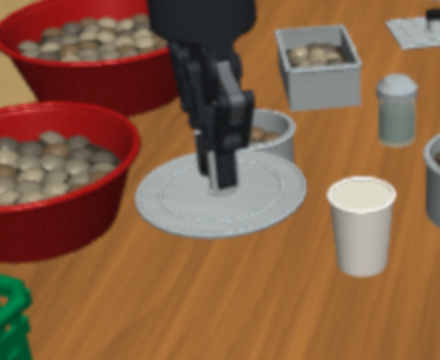

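The large round lid is held level at (220,190). It goes over the cup with about 45 mm to spare, to the large round pan.

{"op": "servo_tool", "data": {"commands": [[-0.08,0.02,0,0,0,0],[-0.25,0.058,0,0,0,0],[-0.42,0.1,0,0,0,0],[-0.6,0.14,0,0,0,0],[-0.8,0.187,0,0,0,0],[-1,0.234,0,0,0,0]]}}

```text
time_s: 12.35
tool_pos: [0.5336, 0.1198, 0.141]
tool_rot: [0.954, 0.301, -0.001, -0.0]
ft_force: [-0.6, -0.1, -1.2]
opening: 0.279
gripper_force: 58.9
```

{"op": "servo_tool", "data": {"commands": [[-0.2,0.045,0,0,0,0],[-0.4,0.09,0,0,0,0],[-0.6,0.135,0,0,0,0],[-0.75,0.17,0,0,0,0],[-0.86,0.2,0,0,0,0],[-0.9,0.21,0,0,0,0],[-0.9,0.21,0,0,0,0],[-0.9,0.21,0,0,0,0]]}}

```text
time_s: 13.15
tool_pos: [0.4433, 0.0182, 0.1421]
tool_rot: [0.954, 0.301, 0.0, -0.0]
ft_force: [0.8, 0.0, -1.5]
opening: 0.276
gripper_force: 58.9
```

{"op": "servo_tool", "data": {"commands": [[0,0,0.07,0,0,0],[0,0,0.15,0,0,0],[0,0,0.22,0,0,0],[0,0,0.26,0,0,0],[0,0,0.28,0,0,0],[0,0,0.28,0,0,0],[0,0,0.28,0,0,0]]}}

```text
time_s: 13.85
tool_pos: [0.4428, 0.0176, 0.1004]
tool_rot: [0.954, 0.301, 0.0, 0.0]
ft_force: [-0.5, 0.3, -2.7]
opening: 0.279
gripper_force: 58.9
```

```bash
python3 look.py e r; python3 -c "
from plan import *
plan([(442,17,75,35,10)])"
```

```text
pts 1502 tcp [442.8  17.6 100.4] opening 0.2789012168190081 F 58.946340680122375
slope [-0.00030577  0.00252621] zoff mm -6.595121618828711
(array([443.2,  19.1]), 134.9)
from [442.8  17.5 100.5  35. ] zaxis [ 5.e-04  1.e-04 -1.e+00]
3 rows x [-0.007, -0.0, 0.17, 0.001] step [-0.002, -0.0, 0.057, 0.0]
  -> [442.   16.9  75.   35. ]
```

View pics/e.png

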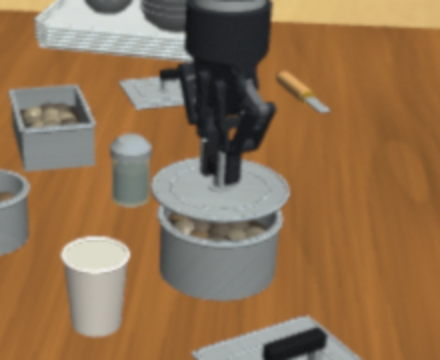

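The lid sits above its pan, centred to about 1 mm. Lower, release, rise and go to the small round lid.

{"op": "servo_tool", "data": {"commands": [[-0.003,0,0.05,0,0,0],[-0.003,0,0.1,0,0,0],[-0.003,0,0.135,0,0,0],[-0.003,0,0.155,0,0,0],[-0.003,0,0.165,0,0,0],[-0.003,0,0.17,0,0,0],[-0.003,0,0.173,0,0,0],[-0.003,0,0.173,0,0,0]]}}

```text
time_s: 14.7
tool_pos: [0.4421, 0.0173, 0.0751]
tool_rot: [0.954, 0.301, 0.0, 0.0]
ft_force: [-10.5, 0.2, 30.6]
opening: 0.281
gripper_force: 62.3
```

{"op": "servo_tool", "data": {"commands": [[0,0,0,0,0,0],[0,0,0,0,0,0],[0,0,0,0,0,0],[0,0,0,0,0,0]], "hand": 0.7}}

```text
time_s: 15.1
tool_pos: [0.4423, 0.0172, 0.0742]
tool_rot: [0.954, 0.301, -0.0, -0.0]
ft_force: [-0.0, -0.9, 0.1]
opening: 0.698
gripper_force: 0.0
```

{"op": "servo_tool", "data": {"commands": [[0,0,-0.1,0,0,0],[0,0,-0.25,0,0,0],[0,0,-0.4,0,0,0],[0,0,-0.5,0,0,0],[0,0,-0.5,0,0,0],[0,0,-0.5,0,0,0]]}}

```text
time_s: 15.7
tool_pos: [0.4423, 0.0171, 0.149]
tool_rot: [0.954, 0.301, 0.0, 0.0]
ft_force: [-0.5, -0.0, -0.6]
opening: 0.699
gripper_force: 0.0
```

```bash
python3 -c "
from plan import *
plan([(548.6,433.8,100,60,45),(684,-14.5,150,60,30)])"
```

```text
from [442.3  17.1 149.   35. ] zaxis [ 3.e-04 -0.e+00 -1.e+00]
5 rows x [1.0, -0.859, 0.15, -0.383] step [0.2, -0.172, 0.03, -0.077]
4 rows x [1.0, -0.558, 0.131, -0.333] step [0.25, -0.14, 0.033, -0.083]
2 rows x [0.381, -0.133, 0.046, -0.117] step [0.19, -0.066, 0.023, -0.058]
  -> [548.6 433.8 100.   60. ]
7 rows x [-0.939, 1.0, -0.147, 0.0] step [-0.134, 0.143, -0.021, 0.0]
7 rows x [-0.939, 1.0, -0.146, 0.0] step [-0.134, 0.143, -0.021, 0.0]
2 rows x [-0.259, 0.276, -0.04, 0.0] step [-0.13, 0.138, -0.02, 0.0]
  -> [684.  -14.5 149.9  60. ]
```

{"op": "servo_tool", "data": {"commands": [[0.2,-0.17,0.03,0,0,-0.077],[0.4,-0.34,0.06,0,0,-0.153],[0.6,-0.515,0.09,0,0,-0.23],[0.8,-0.687,0.12,0,0,-0.306],[1,-0.859,0.15,0,0,-0.383],[1,-0.859,0.15,0,0,-0.383],[1,-0.859,0.15,0,0,-0.383]], "hand": 0.8}}

```text
time_s: 16.4
tool_pos: [0.4903, 0.2093, 0.1253]
tool_rot: [0.918, 0.396, -0.001, -0.0]
ft_force: [-1.0, 0.3, -0.2]
opening: 0.802
gripper_force: 0.0
```

{"op": "servo_tool", "data": {"commands": [[0.2,-0.112,0.026,0,0,-0.067],[0.4,-0.223,0.052,0,0,-0.133],[0.6,-0.335,0.079,0,0,-0.2],[0.8,-0.446,0.105,0,0,-0.266],[1,-0.558,0.131,0,0,-0.333],[1,-0.558,0.131,0,0,-0.333]]}}

```text
time_s: 17.0
tool_pos: [0.533, 0.3784, 0.1057]
tool_rot: [0.88, 0.475, -0.0, -0.001]
ft_force: [-0.2, -1.1, 0.3]
opening: 0.804
gripper_force: 0.0
```

{"op": "servo_tool", "data": {"commands": [[0.19,-0.066,0.023,0,0,-0.06],[0.381,-0.133,0.046,0,0,-0.117],[0.381,-0.133,0.046,0,0,-0.117],[0.381,-0.133,0.046,0,0,-0.117],[0.381,-0.133,0.046,0,0,-0.117]]}}

```text
time_s: 17.5
tool_pos: [0.5489, 0.432, 0.0999]
tool_rot: [0.866, 0.499, -0.0, 0.001]
ft_force: [0.8, -0.4, -0.9]
opening: 0.799
gripper_force: 0.0
```

```bash
python3 -c "
from plan import *
from m import shape
d=grab('top')[1]; C=cloud('top',d); m=(np.hypot(C[...,0]-.442,C[...,1]-.017)<.085)&(C[...,2]>.058)&(C[...,2]<.078)
P=C[m]; print('lr lid',len(P),np.median(P[:,2]),shape(P[:,:2],1)); k=np.linalg.lstsq(np.c_[P[:,:2],np.ones(len(P))],P[:,2],rcond=None)[0]; print(k[:2])
plan([(548.6,433.8,17.5,60,25)])"
```

```text
lr lid 2983 0.06772666729954224 (array([441.,  15.]), 131.9)
[ 0.00148567 -0.00248665]
from [548.9 432.2 100.1  59.9] zaxis [ 0.    -0.001 -1.   ]
4 rows x [0.008, -0.007, 0.551, -0.003] step [0.002, -0.002, 0.138, -0.001]
  -> [548.6 433.8  17.5  60. ]
```

The large round lid is seated flat and centred within 1 mm. Next, the small round lid.

{"op": "servo_tool", "data": {"commands": [[0.008,-0.007,0.14,0,0,0],[0.008,-0.007,0.28,0,0,0],[0.008,-0.007,0.42,0,0,0],[0.008,-0.007,0.51,0,0,0],[0.008,-0.007,0.545,0,0,0],[0.008,-0.007,0.545,0,0,0],[0.008,-0.007,0.545,0,0,0]]}}

```text
time_s: 18.25
tool_pos: [0.5486, 0.4357, 0.0194]
tool_rot: [0.866, 0.5, 0.001, -0.0]
ft_force: [-0.6, 0.1, 0.3]
opening: 0.799
gripper_force: 0.0
```

{"op": "servo_tool", "data": {"commands": [[0,0,0,0,0,0],[0,0,0,0,0,0],[0,0,0,0,0,0],[0,0,0,0,0,0],[0,0,0,0,0,0],[0,0,0,0,0,0],[0,0,0,0,0,0]], "hand": 0}}

```text
time_s: 18.95
tool_pos: [0.5484, 0.4357, 0.0192]
tool_rot: [0.866, 0.5, 0.0, -0.0]
ft_force: [-1.4, -2.5, 7.7]
opening: 0.278
gripper_force: 58.4
```

{"op": "servo_tool", "data": {"commands": [[0,0,-0.1,0,0,0],[0,0,-0.25,0,0,0],[0,0,-0.4,0,0,0],[0,0,-0.6,0,0,0],[0,0,-0.75,0,0,0],[0,0,-0.85,0,0,0],[0,0,-0.85,0,0,0],[0,0,-0.85,0,0,0]]}}

```text
time_s: 19.75
tool_pos: [0.548, 0.4353, 0.1456]
tool_rot: [0.866, 0.5, -0.0, 0.0]
ft_force: [-1.3, -0.6, -2.9]
opening: 0.276
gripper_force: 58.8
```

```bash
python3 look.py f r; python3 -c "
from plan import *
plan([(684,-14.5,145,60,30)])"
```

```text
pts 2970 tcp [548.  435.3 145.6] opening 0.2756679201189156 F 58.84639084339142
slope [8.97749979e-05 1.91319044e-03] zoff mm -6.681676079701469
(array([549. , 435.9]), 101.0)
from [547.9 435.1 145.   60. ] zaxis [-0.001 -0.001 -1.   ]
7 rows x [-0.938, 1.0, -0.0, 0.0] step [-0.134, 0.143, -0.0, 0.0]
7 rows x [-0.938, 1.0, -0.0, 0.0] step [-0.134, 0.143, -0.0, 0.0]
2 rows x [-0.267, 0.284, -0.0, 0.001] step [-0.134, 0.142, -0.0, 0.0]
  -> [684.  -14.6 145.   60. ]
```

View pics/f.png

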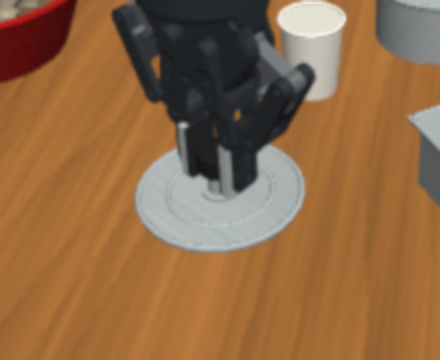

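The small round lid is held level at (220,195). Carry it to the small round pan.

{"op": "servo_tool", "data": {"commands": [[-0.06,0.065,0,0,0,0],[-0.2,0.21,0,0,0,0],[-0.35,0.37,0,0,0,0],[-0.5,0.53,0,0,0,0],[-0.65,0.69,0,0,0,0],[-0.8,0.85,0,0,0,0],[-0.938,1,0,0,0,0]]}}

```text
time_s: 20.5
tool_pos: [0.608, 0.2357, 0.1451]
tool_rot: [0.866, 0.5, -0.001, 0.0]
ft_force: [0.5, 1.1, -1.2]
opening: 0.279
gripper_force: 58.9
```

{"op": "servo_tool", "data": {"commands": [[-0.14,0.15,0,0,0,0],[-0.28,0.3,0,0,0,0],[-0.42,0.45,0,0,0,0],[-0.56,0.6,0,0,0,0],[-0.7,0.75,0,0,0,0],[-0.84,0.9,0,0,0,0],[-0.938,1,0,0,0,0]]}}

```text
time_s: 21.2
tool_pos: [0.6673, 0.038, 0.1449]
tool_rot: [0.867, 0.499, -0.001, 0.0]
ft_force: [-0.5, -0.4, -1.3]
opening: 0.284
gripper_force: 58.9
```

{"op": "servo_tool", "data": {"commands": [[-0.11,0.12,0,0,0,0],[-0.2,0.22,0,0,0,0],[-0.255,0.28,0,0,0,0],[-0.255,0.28,0,0,0,0],[-0.255,0.28,0,0,0,0]]}}

```text
time_s: 21.7
tool_pos: [0.6843, -0.0116, 0.1456]
tool_rot: [0.866, 0.5, -0.0, -0.0]
ft_force: [0.5, 0.2, -1.7]
opening: 0.278
gripper_force: 58.9
```

{"op": "servo_tool", "data": {"commands": [[0,0,0.07,0,0,0],[0,0,0.15,0,0,0],[0,0,0.23,0,0,0],[0,0,0.29,0,0,0],[0,0,0.32,0,0,0],[0,0,0.33,0,0,0],[0,0,0.33,0,0,0]]}}

```text
time_s: 22.4
tool_pos: [0.6848, -0.0122, 0.0964]
tool_rot: [0.866, 0.5, 0.0, -0.0]
ft_force: [-0.1, -0.9, -0.3]
opening: 0.283
gripper_force: 58.9
```

```bash
python3 look.py g r; python3 -c "
from plan import *
plan([(684,-13,71,60,10)])"
```

```text
pts 752 tcp [684.8 -12.2  96.4] opening 0.2834867259651831 F 58.93366098403931
slope [-0.00512045 -0.00110594] zoff mm -6.860962450516455
(array([684.6, -10.8]), 102.4)
from [684.9 -12.2  96.7  60. ] zaxis [ 4.e-04  1.e-04 -1.e+00]
3 rows x [-0.007, -0.003, 0.171, 0.001] step [-0.002, -0.001, 0.057, 0.0]
  -> [684.  -12.9  71.1  60. ]
```

View pics/g.png

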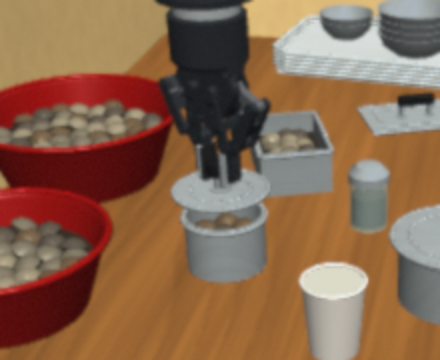

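The lid hovers centred over the small round pan. Lower, release and go to the oblong lid.

{"op": "servo_tool", "data": {"commands": [[-0.005,-0.005,0.05,0,0,0],[-0.005,-0.005,0.1,0,0,0],[-0.005,-0.005,0.135,0,0,0],[-0.005,-0.005,0.155,0,0,0],[-0.005,-0.005,0.164,0,0,0],[-0.005,-0.005,0.169,0,0,0],[-0.005,-0.005,0.169,0,0,0]]}}

```text
time_s: 23.15
tool_pos: [0.6838, -0.0125, 0.0713]
tool_rot: [0.866, 0.5, 0.0, 0.0]
ft_force: [-0.3, -0.7, -1.2]
opening: 0.281
gripper_force: 59.0
```

{"op": "servo_tool", "data": {"commands": [[0,0,0,0,0,0],[0,0,0,0,0,0],[0,0,0,0,0,0],[0,0,0,0,0,0]], "hand": 0.7}}

```text
time_s: 23.55
tool_pos: [0.6838, -0.0125, 0.0712]
tool_rot: [0.866, 0.5, 0.0, 0.0]
ft_force: [-0.4, -0.5, 1.1]
opening: 0.704
gripper_force: 0.0
```

{"op": "servo_tool", "data": {"commands": [[0,0,-0.1,0,0,0],[0,0,-0.25,0,0,0],[0,0,-0.4,0,0,0],[0,0,-0.5,0,0,0],[0,0,-0.5,0,0,0],[0,0,-0.5,0,0,0]]}}

```text
time_s: 24.15
tool_pos: [0.6836, -0.0126, 0.1463]
tool_rot: [0.866, 0.5, 0.0, 0.0]
ft_force: [-0.9, 0.8, -0.6]
opening: 0.701
gripper_force: 0.0
```

```bash
python3 -c "
from plan import *
plan([(522.7,-437,100,21.8,42)])"
```

```text
from [683.6 -12.6 146.3  60. ] zaxis [ 2.e-04 -1.e-04 -1.e+00]
4 rows x [-1.0, 0.162, 0.103, 0.427] step [-0.25, 0.04, 0.026, 0.107]
4 rows x [-1.0, 0.405, 0.11, 0.454] step [-0.25, 0.101, 0.028, 0.114]
4 rows x [-0.759, 0.544, 0.096, 0.393] step [-0.19, 0.136, 0.024, 0.098]
  -> [ 522.7 -437.    99.9   21.8]
```

{"op": "servo_tool", "data": {"commands": [[-0.25,0.04,0.026,0,0,0.107],[-0.5,0.081,0.052,0,0,0.213],[-0.75,0.121,0.077,0,0,0.32],[-1,0.162,0.103,0,0,0.427],[-1,0.162,0.103,0,0,0.427],[-1,0.162,0.103,0,0,0.427]], "hand": 0.6}}

```text
time_s: 24.75
tool_pos: [0.6291, -0.1552, 0.1298]
tool_rot: [0.917, 0.4, -0.001, -0.0]
ft_force: [0.4, 0.6, -0.1]
opening: 0.6
gripper_force: 0.0
```

{"op": "servo_tool", "data": {"commands": [[-0.25,0.101,0.028,0,0,0.114],[-0.5,0.202,0.055,0,0,0.227],[-0.75,0.304,0.083,0,0,0.34],[-1,0.405,0.11,0,0,0.454],[-1,0.405,0.11,0,0,0.454],[-1,0.405,0.11,0,0,0.454]]}}

```text
time_s: 25.35
tool_pos: [0.5727, -0.3053, 0.1136]
tool_rot: [0.957, 0.289, -0.0, -0.0]
ft_force: [0.3, -0.2, -0.3]
opening: 0.599
gripper_force: 0.0
```

{"op": "servo_tool", "data": {"commands": [[-0.25,0.18,0.032,0,0,0.13],[-0.5,0.36,0.064,0,0,0.26],[-0.7,0.5,0.09,0,0,0.36],[-0.759,0.544,0.096,0,0,0.393],[-0.759,0.544,0.096,0,0,0.393],[-0.759,0.544,0.096,0,0,0.393],[-0.759,0.544,0.096,0,0,0.393]]}}

```text
time_s: 26.05
tool_pos: [0.5244, -0.4345, 0.0999]
tool_rot: [0.982, 0.191, 0.0, -0.0]
ft_force: [-0.2, -0.4, -0.0]
opening: 0.599
gripper_force: 0.0
```

```bash
python3 -c "
from plan import *
from m import shape
d=grab('top')[1]; C=cloud('top',d); m=(np.hypot(C[...,0]-.684,C[...,1]+.014)<.065)&(C[...,2]>.052)&(C[...,2]<.072)
P=C[m]; print('sr lid',len(P),np.median(P[:,2]),shape(P[:,:2],1)); k=np.linalg.lstsq(np.c_[P[:,:2],np.ones(len(P))],P[:,2],rcond=None)[0]; print(k[:2])
plan([(522.7,-437,17.5,21.8,25)])"
```

```text
sr lid 1524 0.06299875910526909 (array([683.4, -14.8]), 100.9)
[-0.00166814 -0.00373282]
from [ 524.2 -434.9  100.    22. ] zaxis [ 6.e-04  6.e-04 -1.e+00]
4 rows x [-0.014, 0.009, 0.55, 0.006] step [-0.004, 0.002, 0.138, 0.002]
  -> [ 522.7 -437.    17.5   21.8]
```

The small round lid is seated flat and centred. Grip the oblong lid.

{"op": "servo_tool", "data": {"commands": [[-0.005,0.004,0.14,0,0,0],[-0.005,0.004,0.28,0,0,0],[-0.005,0.004,0.42,0,0,0],[-0.005,0.004,0.51,0,0,0],[-0.005,0.004,0.55,0,0,0],[-0.005,0.004,0.55,0,0,0],[-0.005,0.004,0.55,0,0,0]]}}

```text
time_s: 26.8
tool_pos: [0.5228, -0.4379, 0.0181]
tool_rot: [0.982, 0.189, 0.0, 0.0]
ft_force: [-0.1, 0.0, 1.0]
opening: 0.601
gripper_force: 0.0
```

{"op": "servo_tool", "data": {"commands": [[0,0,0,0,0,0],[0,0,0,0,0,0],[0,0,0,0,0,0],[0,0,0,0,0,0],[0,0,0,0,0,0],[0,0,0,0,0,0],[0,0,0,0,0,0]], "hand": 0}}

```text
time_s: 27.5
tool_pos: [0.5226, -0.438, 0.018]
tool_rot: [0.982, 0.189, 0.0, 0.0]
ft_force: [-1.0, -0.2, 6.8]
opening: 0.138
gripper_force: 59.4
```

{"op": "servo_tool", "data": {"commands": [[0,0,-0.1,0,0,0],[0,0,-0.25,0,0,0],[0,0,-0.4,0,0,0],[0,0,-0.6,0,0,0],[0,0,-0.75,0,0,0],[0,0,-0.85,0,0,0],[0,0,-0.85,0,0,0],[0,0,-0.85,0,0,0]]}}

```text
time_s: 28.3
tool_pos: [0.522, -0.4376, 0.1444]
tool_rot: [0.982, 0.189, -0.0, -0.0]
ft_force: [-0.2, 0.2, -2.4]
opening: 0.139
gripper_force: 58.7
```

```bash
python3 look.py i; python3 -c "
from plan import *
plan([(664,-248.8,145,109.8,25)])"
```

```text
pts 624 tcp [ 522.  -437.6  144.4] opening 0.1392908807233464 F 58.656633496284485
slope [ 0.00023953 -0.00134598] zoff mm -5.985202946015277
(array([ 523.5, -435.7]), array([145.6, 107.8]), 'long-axis deg', 21.4)
from [ 521.9 -437.4  143.7   21.8] zaxis [-1.1e-03  9.0e-04 -1.0e+00]
4 rows x [0.459, -0.278, -0.003, -1.0] step [0.115, -0.07, -0.001, -0.25]
4 rows x [0.537, -0.011, -0.003, -1.0] step [0.134, -0.003, -0.001, -0.25]
4 rows x [0.439, 0.241, -0.002, -0.933] step [0.11, 0.06, -0.0, -0.233]
  -> [ 664.  -248.8  144.9  109.8]
```

View pics/i.png

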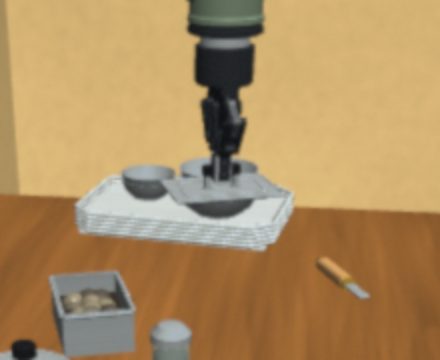

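The oblong lid is held level at (222,188). Carry it while turning 88°.

{"op": "servo_tool", "data": {"commands": [[0.04,-0.02,0,0,0,-0.08],[0.12,-0.07,0,0,0,-0.25],[0.2,-0.12,0,0,0,-0.43],[0.28,-0.17,0,0,0,-0.62],[0.37,-0.22,0,0,0,-0.81],[0.459,-0.278,0,0,0,-1]]}}

```text
time_s: 28.95
tool_pos: [0.5711, -0.3723, 0.1438]
tool_rot: [0.898, 0.44, -0.0, -0.001]
ft_force: [0.4, -0.7, -1.4]
opening: 0.139
gripper_force: 58.7
```

{"op": "servo_tool", "data": {"commands": [[0.1,-0.002,0,0,0,-0.19],[0.2,-0.004,0,0,0,-0.38],[0.3,-0.006,0,0,0,-0.56],[0.4,-0.008,0,0,0,-0.75],[0.48,-0.01,0,0,0,-0.9],[0.537,-0.011,0,0,0,-1]]}}

```text
time_s: 29.55
tool_pos: [0.6198, -0.3074, 0.1437]
tool_rot: [0.754, 0.657, 0.0, -0.001]
ft_force: [-0.0, -0.3, -1.7]
opening: 0.14
gripper_force: 58.7
```

{"op": "servo_tool", "data": {"commands": [[0.09,0.05,0,0,0,-0.19],[0.18,0.1,0,0,0,-0.38],[0.27,0.15,0,0,0,-0.56],[0.35,0.19,0,0,0,-0.75],[0.41,0.225,0,0,0,-0.87],[0.438,0.24,0,0,0,-0.933],[0.438,0.24,0,0,0,-0.933],[0.438,0.24,0,0,0,-0.933]]}}

```text
time_s: 30.35
tool_pos: [0.6639, -0.2497, 0.1443]
tool_rot: [0.576, 0.818, -0.0, -0.0]
ft_force: [0.7, -0.2, -1.2]
opening: 0.138
gripper_force: 58.7
```

{"op": "servo_tool", "data": {"commands": [[0,0,0.07,0,0,0],[0,0,0.15,0,0,0],[0,0,0.23,0,0,0],[0,0,0.3,0,0,0],[0,0,0.34,0,0,0],[0,0,0.35,0,0,0],[0,0,0.35,0,0,0]]}}

```text
time_s: 31.05
tool_pos: [0.6643, -0.2492, 0.0921]
tool_rot: [0.575, 0.818, 0.0, -0.0]
ft_force: [-0.4, 0.2, -1.6]
opening: 0.142
gripper_force: 58.7
```

```bash
python3 look.py j; python3 -c "
from plan import *
plan([(663.5,-249,65,109.8,10)])"
```

```text
pts 826 tcp [ 664.3 -249.2   92.1] opening 0.14215256386952588 F 58.66101801395416
slope [-0.00099     0.00173279] zoff mm -6.008727028453688
(array([ 665.6, -245.7]), array([101.3, 151. ]), 'long-axis deg', 109.8)
from [ 664.5 -249.3   92.5  109.8] zaxis [ 4.e-04 -1.e-04 -1.e+00]
3 rows x [0.004, -0.005, 0.183, -0.0] step [0.001, -0.002, 0.061, -0.0]
  -> [ 663.6 -249.    65.1  109.8]
```

View pics/j.png

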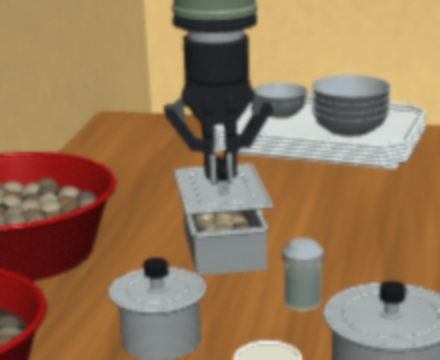

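The oblong lid is aligned over its pan, about 1 mm off centre. Lower, release and rise.

{"op": "servo_tool", "data": {"commands": [[-0.003,-0.005,0.05,0,0,0],[-0.003,-0.005,0.1,0,0,0],[-0.003,-0.005,0.145,0,0,0],[-0.003,-0.005,0.165,0,0,0],[-0.003,-0.005,0.174,0,0,0],[-0.003,-0.005,0.18,0,0,0],[-0.003,-0.005,0.18,0,0,0]]}}

```text
time_s: 31.8
tool_pos: [0.6638, -0.2499, 0.0653]
tool_rot: [0.575, 0.818, 0.0, 0.0]
ft_force: [0.5, 0.3, -0.8]
opening: 0.137
gripper_force: 58.6
```

{"op": "servo_tool", "data": {"commands": [[0,0,0,0,0,0],[0,0,0,0,0,0],[0,0,0,0,0,0],[0,0,0,0,0,0]], "hand": 0.6}}

```text
time_s: 32.2
tool_pos: [0.6638, -0.2499, 0.0654]
tool_rot: [0.575, 0.818, 0.0, 0.0]
ft_force: [0.4, 0.7, 0.3]
opening: 0.599
gripper_force: 0.0
```

{"op": "servo_tool", "data": {"commands": [[0,0,-0.1,0,0,0],[0,0,-0.25,0,0,0],[0,0,-0.45,0,0,0],[0,0,-0.7,0,0,0],[0,0,-0.95,0,0,0],[0,0,-1,0,0,0],[0,0,-1,0,0,0],[0,0,-1,0,0,0]]}}

```text
time_s: 33.0
tool_pos: [0.6633, -0.2499, 0.2148]
tool_rot: [0.575, 0.818, -0.0, -0.0]
ft_force: [0.2, -0.3, -0.8]
opening: 0.601
gripper_force: 0.0
```

```bash
python3 -c "
from plan import *
from m import shape
p,d=grab('side'); cv2.imwrite('pics/k.png',p); C=cloud('side',d); m=(np.hypot(C[...,0]-.664,C[...,1]+.248)<.095)&(C[...,2]>.047)&(C[...,2]<.067)
P=C[m]; print('ob lid',len(P),np.median(P[:,2]),shape(P[:,:2],0)); k=np.linalg.lstsq(np.c_[P[:,:2],np.ones(len(P))],P[:,2],rcond=None)[0]; print(k[:2])"
```

```text
ob lid 993 0.058234224140270685 (array([ 665.7, -249.1]), array([102.2, 153.2]), 'long-axis deg', 109.4)
[ 0.00414313 -0.01495381]
```

View pics/k.png

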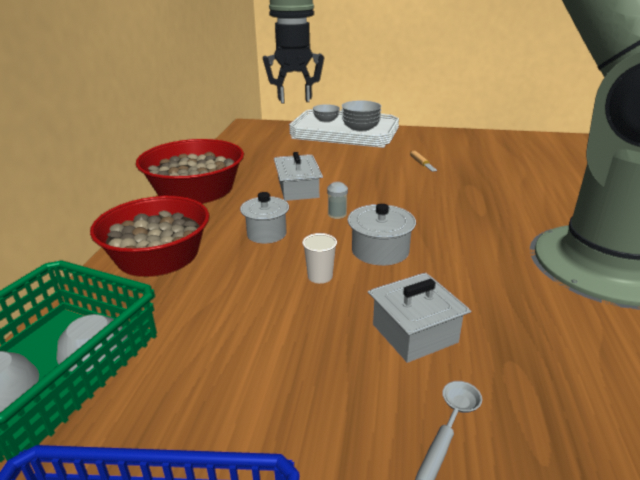

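All four lids lie flat on their pans: oblong (297,170), small round (265,215), large round (382,230) and square (420,310). The cup (320,257) and pepper pot (338,200) are upright, and the gripper is clear, so I'll hand in.

```bash
python3 -c "
from h import *
print(order.finish_job())"
```

```text
the job is handed in; nothing more can be done
None
```

All four lids are on their matching pans, measured flat and centred within about 2–3 mm; the cup and pepper pot stand upright, and I handed the job in at about 33 s (no verdict was returned).

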